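# Hang the pipette on the carousel's empty hook

### The job

Push the pipette carousel round (the steel post on top is there for it), anticlockwise seen from above, until its empty hook faces the front and the head rests fully against its stop; push lightly, do not clamp the post. Then take the pipette from the bench stand and hang it upright by its collar on that hook, pushing it lightly: the hook's height is only roughly known, so lower the pipette until you feel the hook carry it before letting go, never drop it. Leave the head on its stop and everything else on the bench where it is.

Things in the scene. Friction and masses are not known exactly. Their poses are not given: they have to be found in the camera images.
- carousel (a joint): angle of the carousel's turning head: 0 when it rests against its stop (empty hook at the front), positive when turned clockwise seen from above, up to 1.9. It turns stiffly (friction 0.2 N m, about 4 N at the post) and stays where it is left; the stop is firm.
- carousel_base: fixed round grey foot of the pipette carousel, 190 mm across, 18 mm thick, with a 22 mm high block at its front edge; origin under its centre on the turning axis; its -x axis points to the front, where the empty hook must come. The head above has five forked hooks 72 degrees apart, with white pipettes fixed on four of them, their tops 250 mm above the table
- axis (a point): point on the carousel's vertical turning axis, level with the upper face of the head's flat top disc (radius 68 mm, upper face 200 mm above the table); axes as the foot's, it does not turn
- post (a point): middle of the upright steel turning post on the disc (12 mm across, 45 mm tall, 50 mm from the turning axis, on the side opposite the empty hook); its top is 245 mm above the table
- hook (a point): seat of the empty hook, 95 mm from the turning axis, nominally 170 mm above the table, level with the upper side of its wires; turns with the head; -x points outward, z up. The hook was clamped by hand: the real fork is up to 15 mm higher or lower than this point (find it by touch). It stays there, its wires giving about 1 mm per 8 N.
- hook_tips (a point): middle between the outer tips of the empty hook, 19 mm outward of hook and at the same nominal height. The hook is a level fork of two 8 mm round steel wires with a 16 mm wide slot between them, open outward; the tips are turned up, 10 mm higher than the wires' upper side
- hook_back (a point): inner end of the empty hook's slot, 7.5 mm inward of hook and at the same nominal height, closed by a cross wire: a pipette shank touching it stands about 1 mm inward of the seat
- pipette: loose white hand pipette, 205 mm long, about 90 g, standing upright in the bench stand; origin at its lower tip, z along it up to the plunger. From the tip up: a shank 13 mm across (tapering to 6 mm over the lowest 35 mm) up to 125 mm, a round collar 34 mm across from 125 to 133 mm by which it hangs, a round handle 26 mm across from 133 to 187 mm, a plunger up to 205 mm (18 mm across).
- pip_grip (a point): the place to grip the pipette: on its axis in the middle of the handle, 165 mm above its tip
- pip_flange (a point): centre of the underside of the pipette's collar, 125 mm above its tip
- stand: fixed white bench stand, block 60 x 60 x 60 mm with an upright hole 15.5 mm wide right through, in which the pipette stands on the table; origin under its centre
- sanitizer: loose bystander: white bottle, 64 mm across, 170 mm tall; origin under its centre
- tape: loose bystander: roll of paper tape lying flat, 64 mm across, 19 mm tall; origin under its centre
- glove_box: loose bystander: paper box 120 x 240 x 80 mm; origin under its centre
- sharps_tub: loose bystander: open yellow tub, 120 mm across, 130 mm tall; origin under its centre
- specimen_jar: loose bystander: clear jar with a white cap, 50 mm across, 60 mm tall; origin under its centre
Not all that is in view belongs to the job. What is shaped like the pipette but yellow is not meant.

How it is judged:
By the outcome, as a careful person would: the job done as asked, in the order asked, and still so for the second after the job is handed in, with the robot touching nothing.
It also fails if it takes over 70 s, if anything falls off the work surface, if the arm or the gripper's body presses on something with over 40 N, if the wrist force passes 120 N, or if a joint passes its speed limit or range.

### The arm

A 6-joint arm with a two-finger parallel gripper is mounted at the origin on the work surface. World frame = base frame: x ahead of the robot, y to its left, z up, the work surface at z = 0. Lengths are in m, angles in rad, forces in N, time in s.
With the tool pointing down it reaches from about 0.35 to 0.85 m from the base axis. Payload 8.1 kg.
Tool frame: the origin (TCP) lies at the centre of the arm's flange, where the gripper is bolted on; the fingertips stand 186 mm ahead of it and the grasp point (between the pads) lies 167 mm ahead of it (robot.grasp_offset is the distance from the TCP to the grasp point, in m); z points along the fingers, y is the line along which they close (so a half turn about z gives the same grasp; the last joint's range is limited). The gripper opens to 93 mm and grips with 3 to 60 N. Pads are 15 mm wide; open, the fingers measure 128 mm over their backs; the gripper's body (75 mm by 188 mm) begins 65 mm behind the grasp point.
Start: joints at [1.204, 0.13, 1.488, -0, 1.523, -0.085], TCP at [0.167, 0.576, 0.405] pointing down, gripper open.
Joint ranges: [-2.96, 2.96], [-0.89, 2.26], [0.02, 2.5], [-1.34, 4.48], [0, 2.73], [-2.66, 2.66]. Speed limits (rad/s): [2.39, 2.39, 2.79, 3.14, 3.14, 3.14].

### API

Orientations are given as a rotation vector (axis times angle).
In Python, from plant import robot gives the robot as it stands.
- The arm moves only by the tool drive_tool, never from a script. Its argument "moves" is one flat list of numbers, 7 for each row, row after row: the finger opening in mm, from 0 to 93, then the shift along the tool's x, y, z in mm, then the turn, a rotation vector about the tool's x, y, z in degrees. A call has 1 to 8 rows; each row shifts and turns the commanded pose from where the row before left it, along the tool's axes as they then stand; what a row does not reach is not made up. A row lasts 1/10 s, in which the tool goes at most 50 mm and 8.59 degrees, less where a joint would pass 70% of its speed; a pose out of reach is approached as far as the arm can. A call is refused whole if a number of a shift passes 50 or a number of a turn 8.59, either way. A call with a gripper value outside its range is refused whole. The fingers move at their own pace and stop on an object; "grip_force" is the grip in N (left out, the last holds). Time passes only in rows, so rows that do not move let the fingers close. It gives the time, the measured TCP pose, the force, the opening and the grip force at its end, in the units of the state.
- robot.read_state(): the state, without advancing time (a new reading comes with each control period).
- robot.read_camera(name): name is "scene" or "top"; returns a dict with "color" (400x640x3 uint8, red, green, blue), "depth" (400x640 float32, m along the optical axis (not along the pixel's ray), 0 where there is no reading), "mtx" (3x3 intrinsics, pixels), "dist_coeffs" ([k1, k2, p1, p2, k3] as OpenCV has them; the pictures are not rectified), "R" (3x3) and "t" (3): a world point X has camera coordinates R X + t. Camera axes: x right, y down, z forward; pixel columns grow to the right and rows downward; lengths in m; the calibration is good to about 2 mm. A picture is of the moment at which its call begins.
- robot.close_job(): hands the job in; it is judged then, once.
The state is a dict: "t": time; "q": joint angles; "dq": joint speeds; "joint_torque": joint torques, N m; "tool_pos": TCP position; "orientation": TCP orientation; "force": force on the tool from outside, world axes, zero at the start; "wrist_torque": the same for the moment, N m; "opening": finger opening in m; "gripper_force": force on a finger pad.
Only numpy, scipy, OpenCV 4.12 (cv2) and the standard library are available. Lean on these libraries where they do the work, as an engineer would, in place of code of your own. Each camera call takes 0.05 s, during which the arm holds its last target. There are 200 camera calls.

## Working session

There is one attempt and no reset: what is moved stays moved. The work goes in short steps, Python scripts to look and compute and a tool call to move; the robot and the scene stay as the last step left them, time stands still between calls to the robot, and variables do not carry over. Pictures are saved under pics/ and viewed, at most 10 in all, crops included, and the job is handed in when it is done.

Besides the shell and the picture viewer there is one more tool, called after "Emit:" as name(argument=value, ...) on one line, values as JSON. drive_tool: Moves the arm, as the interface text tells. Its arguments: {"type":"object","properties":{"moves":{"type":"array","items":{"type":"number"}},"grip_force":{"type":"number"}},"required":["moves"]}

```bash
ls; mkdir -p pics
cat > h.py <<'E'
import numpy as np, cv2
from plant import robot
def cam(n):
    return robot.read_camera(n)
def save(c,name): cv2.imwrite('pics/'+name, c['color'][:,:,::-1])
def cloud(c):
    h,w=c['depth'].shape
    u,v=np.meshgrid(np.arange(w),np.arange(h))
    p=cv2.undistortPoints(np.stack([u.ravel(),v.ravel()],1).astype(np.float64)[:,None],c['mtx'],c['dist_coeffs'])[:,0]
    d=c['depth'].ravel().astype(float)
    X=np.c_[p*d[:,None],d]
    W=(X-c['t'])@c['R']
    W[d==0]=np.nan
    return W.reshape(h,w,3)
E
python3 - <<'E'
from h import *
for n in ('scene','top'):
    c=cam(n); save(c,n+'0.png'); np.savez(n+'0.npz',**c); print(n,-c['R'].T@c['t'],c['R'])
print(robot.read_state(), robot.grasp_offset)
E
```

```text
pics
scene [ 1.14192427 -0.53657619  0.99861732] [[ 0.67305038  0.73959048 -0.00301907]
 [ 0.51665057 -0.47308121 -0.713629  ]
 [-0.52922148  0.47874847 -0.70051733]]
top [0.44410526 0.03488653 1.13268337] [[-0.02404458 -0.99969624  0.00541122]
 [-0.99642084  0.02352632 -0.08119125]
 [ 0.08103928 -0.00734407 -0.99668385]]
{'t': 0.1, 'q': array([ 1.20357500e+00,  1.31062859e-01,  1.48918351e+00,  2.06952914e-05,
        1.52299677e+00, -8.54362634e-02]), 'dq': array([ 0.00122191, -0.00247093, -0.0017885 , -0.00058247, -0.00026322,
       -0.00105114]), 'joint_torque': array([ 2.58035754e-03, -5.61338818e+01, -4.93093443e+01,  7.72401458e-02,
        2.90833233e-02, -1.09995685e-04]), 'tool_pos': array([0.16676218, 0.57614031, 0.40379849]), 'orientation': array([-4.41110573e-01, -3.11007492e+00,  2.51886743e-03]), 'force': array([-0.29258516,  0.07545265,  0.76838323]), 'wrist_torque': array([ 0.04250569, -0.02835108, -0.02668618]), 'gripper_force': 0.0, 'opening': 0.093023125219582} 0.1673
```

View pics/scene0.png

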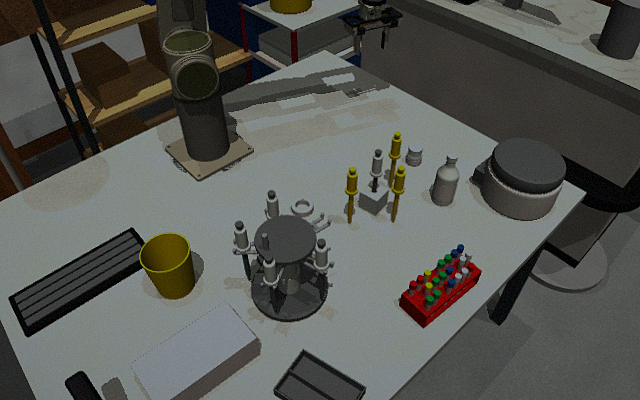

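View pics/top0.png

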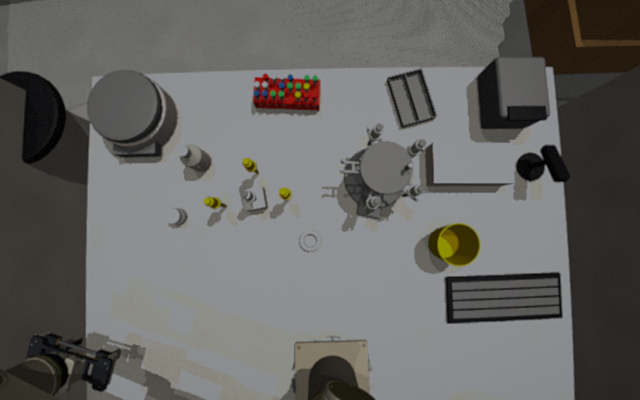

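Scene: the loose white pipette stands at scene (377,165) / top (251,197). Yellow decoys are at top (249,165), (284,194) and (213,202). The carousel is at top (385,168), its empty hook at (350,167) and its post at about (407,168). Four more white pipettes are fixed on the carousel. I choose the white one in the stand.

Run:
```python
from h import *
cs={n:dict(np.load(n+'0.npz')) for n in('scene','top')}
W={n:cloud(cs[n]) for n in cs}
def circ(P):
    A=np.c_[2*P,np.ones(len(P))]; s=np.linalg.lstsq(A,(P**2).sum(1),rcond=None)[0]; return s[:2],np.sqrt(s[2]+s[0]**2+s[1]**2)
for n,w in W.items():
    d=w[(abs(w[...,2]-.2)<.006)]
    d=d[(d[:,0]>.3)&(d[:,0]<.75)&(d[:,1]<.05)&(d[:,1]>-.35)]
    med=np.median(d,0); d=d[np.hypot(*(d-med)[:,:2].T)<.075]
    ct,r=cv2.minEnclosingCircle(d[:,:2].astype(np.float32)); med2=d.mean(0)
    print(n,'disc',ct,r,med2,np.median(d[:,2]),len(d))
    q=w.reshape(-1,3); q=q[np.hypot(q[:,0]-ct[0],q[:,1]-ct[1])<.14]
    q=q[q[:,2]>.212]
    pk=cv2.kmeans
    # cluster by bitmap
    g=np.zeros((150,150),np.uint8); ij=((q[:,:2]-np.array(ct)+.15)/.002).astype(int); g[ij[:,0],ij[:,1]]=1
    g=cv2.dilate(g,np.ones((3,3)))
    k,l=cv2.connectedComponents(g); lab=l[ij[:,0],ij[:,1]]
    for i in range(1,k):
        s=q[lab==i]
        if len(s)>4: 
            m=(s[:,:2].min(0)+s[:,:2].max(0))/2-ct; print('  ',len(s),s[:,2].max().round(4),m.round(4),np.hypot(*m).round(4),np.degrees(np.arctan2(m[1],m[0])).round(1))
    # stand/pipettes
    q=w.reshape(-1,3); q=q[(q[:,0]>.3)&(q[:,0]<.75)&(q[:,1]<.45)&(q[:,1]>.05)&(q[:,2]>.04)]
    g=np.zeros((250,250),np.uint8); ij=((q[:,:2]-np.array([.28,.0]))/.002).astype(int); g[ij[:,0],ij[:,1]]=1
    g=cv2.dilate(g,np.ones((3,3)))
    k,l=cv2.connectedComponents(g); lab=l[ij[:,0],ij[:,1]]
    for i in range(1,k):
        s=q[lab==i]
        if len(s)>15:
            t=s[s[:,2]>s[:,2].max()-.015]
            print('  obj',len(s),'zmax',s[:,2].max().round(4),'top',t.mean(0).round(4),'min',s.min(0).round(3),'max',s.max(0).round(3))
I=cs['top']['color']
a=cv2.resize(I[110:230,330:440],None,fx=4,fy=4,interpolation=cv2.INTER_CUBIC)
b=cv2.resize(I[140:230,200:300],None,fx=3.5,fy=3.5,interpolation=cv2.INTER_CUBIC); 
o=np.zeros((480,800,3),np.uint8); o[:,:440]=a; o[:315,445:795]=b
cv2.imwrite('pics/crop.png',np.clip(o[:,:,::-1]*1.5,0,255).astype(np.uint8))
```

```text
scene disc (0.5951748490333557, -0.1467735320329666) 0.06868402659893036 [ 0.59916357 -0.1462795   0.19994328] 0.19997811348686576 2223
   168 0.2513 [-0.0865  0.0357] 0.0936 157.6
   189 0.2534 [-0.0597 -0.0725] 0.094 -129.5
   71 0.2471 [-0.0024 -0.0501] 0.0502 -92.7
   213 0.2537 [ 0.0512 -0.0811] 0.0959 -57.7
   190 0.2533 [0.0928 0.0225] 0.0955 13.7
  obj 102 zmax 0.0644 top [0.4947 0.4392 0.0575] min [0.472 0.429 0.04 ] max [0.515 0.45  0.064]
  obj 745 zmax 0.2079 top [0.5382 0.2141 0.2027] min [0.503 0.18  0.04 ] max [0.573 0.251 0.208]
  obj 322 zmax 0.209 top [0.5213 0.3063 0.2029] min [0.506 0.292 0.041] max [0.536 0.32  0.209]
  obj 373 zmax 0.2082 top [0.5423 0.1152 0.2032] min [0.524 0.098 0.042] max [0.559 0.131 0.208]
  obj 351 zmax 0.2069 top [0.6197 0.2079 0.2033] min [0.605 0.192 0.041] max [0.637 0.224 0.207]
  obj 789 zmax 0.1738 top [0.6593 0.3814 0.1682] min [0.63  0.349 0.04 ] max [0.693 0.404 0.174]
top disc (0.5956611037254333, -0.14721451699733734) 0.0679406002163887 [ 0.59480805 -0.14496394  0.1990723 ] 0.19906940420694408 2131
   97 0.2517 [-0.088   0.0353] 0.0948 158.1
   107 0.2532 [-0.0609 -0.0696] 0.0925 -131.2
   38 0.2487 [-0.0036 -0.0481] 0.0482 -94.3
   116 0.2529 [ 0.0511 -0.079 ] 0.0941 -57.1
   102 0.2541 [0.0918 0.023 ] 0.0947 14.0
  obj 101 zmax 0.0641 top [0.4903 0.4411 0.0579] min [0.47  0.43  0.041] max [0.511 0.45  0.064]
  obj 469 zmax 0.2078 top [0.536  0.2142 0.2036] min [0.503 0.181 0.041] max [0.569 0.245 0.208]
  obj 188 zmax 0.2086 top [0.5201 0.31   0.2036] min [0.506 0.293 0.044] max [0.536 0.321 0.209]
  obj 136 zmax 0.2073 top [0.5397 0.1161 0.2038] min [0.523 0.101 0.126] max [0.556 0.13  0.207]
  obj 169 zmax 0.2083 top [0.6187 0.21   0.2038] min [0.604 0.194 0.043] max [0.634 0.225 0.208]
  obj 590 zmax 0.1735 top [0.658  0.3835 0.1688] min [0.626 0.351 0.04 ] max [0.69  0.415 0.173]
```

View pics/crop.png

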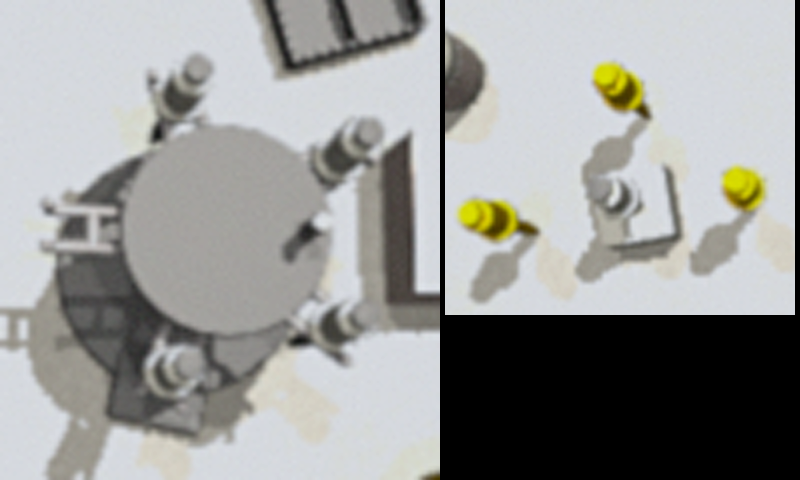

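The crop confirms the choice: white pipette on the stand block at crop (615,195), with the yellow decoys around it. The empty fork points left at (80,225), the post top is at (318,222), and the foot's front block is at about (155,395).

Run:
```python
from h import *
a=np.array([.5955,-.147])
for n in('scene','top'):
    w=cloud(dict(np.load(n+'0.npz'))).reshape(-1,3)
    r=np.hypot(*(w[:,:2]-a).T); th=np.degrees(np.arctan2(w[:,1]-a[1],w[:,0]-a[0]))%360
    s=(r<.14)&(r>.06)&(w[:,2]>.01)&(w[:,2]<.06)
    print(n)
    for z in np.arange(.014,.05,.004):
        m=s&(abs(w[:,2]-z)<.002)&(r>.085)
        if m.sum()>3: print(z.round(3),m.sum(),np.percentile(th[m],[0,10,50,90,100]).round(1),r[m].max().round(3),w[m].mean(0).round(4),w[m].min(0).round(3),w[m].max(0).round(3))
    # pipette in stand by height
    p=w[(np.hypot(w[:,0]-.5375,w[:,1]-.213)<.022)&(w[:,2]>.13)]
    for z0,z1 in((.134,.138),(.14,.185),(.19,.203),(.2045,.21)):
        m=p[(p[:,2]>z0)&(p[:,2]<z1)]; print(' pip',z0,len(m),((m.min(0)+m.max(0))/2).round(4),np.ptp(m,axis=0).round(4), m.mean(0).round(4))
    st=w[(abs(w[:,0]-.537)<.06)&(abs(w[:,1]-.213)<.06)&(abs(w[:,2]-.06)<.004)]
    print(' stand',len(st),cv2.minAreaRect(st[:,:2].astype(np.float32)))
```

```text
scene
0.014 153 [  0.9  20.2 276.8 340.  359. ] 0.124 [ 0.632  -0.1894  0.0145] [ 0.472 -0.243  0.012] [ 0.69  -0.053  0.016]
0.018 376 [  1.2  26.6 250.8 341.4 359.9] 0.116 [ 0.6188 -0.177   0.0179] [ 0.479 -0.242  0.016] [ 0.689 -0.053  0.02 ]
0.022 104 [  0.8  32.5 185.5 329.4 359.5] 0.124 [ 0.5754 -0.1566  0.0212] [ 0.471 -0.24   0.02 ] [ 0.689 -0.057  0.024]
0.026 9 [104.  165.3 181.7 186.  189.1] 0.121 [ 0.4966 -0.1427  0.0248] [ 0.474 -0.162  0.024] [ 0.575 -0.063  0.026]
0.046 5 [228.8 229.2 230.1 301.8 302.9] 0.098 [ 0.5783 -0.2232  0.046 ] [ 0.533 -0.23   0.044] [ 0.647 -0.217  0.048]
 pip 0.134 18 [0.5424 0.2118 0.136 ] [0.0238 0.0214 0.004 ] [0.5434 0.2082 0.1356]
 pip 0.14 129 [0.5378 0.2126 0.1628] [0.0271 0.0225 0.0443] [0.5423 0.2089 0.1629]
 pip 0.19 18 [0.5379 0.2163 0.1967] [0.0137 0.0151 0.0121] [0.5387 0.2131 0.1983]
 pip 0.2045 12 [0.5367 0.2137 0.2062] [0.0128 0.011  0.0033] [0.5367 0.215  0.206 ]
 stand 295 ((0.5376036763191223, 0.21594618260860443), (0.06277954578399658, 0.06568031013011932), 9.706254005432129)
top
0.014 108 [ 16.6  40.9 124.4 223.2 247.5] 0.
[... 182 characters left out ...]
0.055  0.02 ]
0.022 136 [ 12.1 146.9 162.  185.  230.8] 0.123 [ 0.507  -0.1221  0.0215] [ 0.475 -0.216  0.02 ] [ 0.684 -0.055  0.024]
0.026 17 [154.  155.7 166.5 181.2 185.9] 0.12 [ 0.4897 -0.1246  0.025 ] [ 0.477 -0.157  0.024] [ 0.517 -0.103  0.027]
 pip 0.134 7 [0.5305 0.2082 0.1355] [0.0213 0.0161 0.0029] [0.53   0.2055 0.1356]
 pip 0.14 44 [0.5346 0.2149 0.1633] [0.0221 0.0259 0.0429] [0.5318 0.2083 0.1678]
 pip 0.19 13 [0.5366 0.2139 0.1966] [0.0179 0.0153 0.0127] [0.5369 0.2123 0.2   ]
 pip 0.2045 14 [0.5362 0.2147 0.2062] [0.0128 0.0128 0.0032] [0.5361 0.2138 0.2059]
 stand 278 ((0.5364295244216919, 0.21488915383815765), (0.060371533036231995, 0.060225874185562134), 8.60836410522461)
```

Emit:
drive_tool(moves=[0, -30, -31, -10, 0, 0, 0, 0, -30, -31, -10, 0, 0, 0, 0, -30, -31, -10, 0, 0, 0, 0, -30, -31, -10, 0, 0, 0, 0, -30, -31, -10, 0, 0, 0, 0, -30, -31, -10, 0, 0, 0, 0, -30, -31, 0, 0, 0, 0, 0, -30, -31, 0, 0, 0, 0], grip_force=10)

```text
t: 0.9
tool_pos: [0.3287, 0.2698, 0.4649]
orientation: [0.441, 3.11, 0.001]
force: [0.3, -0.7, -0.1]
opening: 0.0338
gripper_force: 0.0
```

Emit:
drive_tool(moves=[0, -30, -31, 0, 0, 0, 8, 0, -30, -31, 0, 0, 0, 0, 0, -30, -31, 0, 0, 0, 0, 0, -30, -31, 0, 0, 0, 0, 0, -30, -31, 0, 0, 0, 0, 0, -30, -31, 0, 0, 0, 0, 0, -30, -31, 0, 0, 0, 0, 0, -30, -31, 0, 0, 0, 0])

```text
t: 1.7
tool_pos: [0.4515, -0.0525, 0.4645]
orientation: [-0.658, -3.072, -0.0]
force: [0.2, 0.4, -0.3]
opening: -0.0
gripper_force: 0.0
```

Emit:
drive_tool(moves=[0, 0, 0, 0, 0, 0, 8, 0, 0, 0, 0, 0, 0, 8, 0, 0, 0, 0, 0, 0, 8, 0, 0, 0, 0, 0, 0, 8, 0, 0, 0, 0, 0, 0, 8, 0, 0, 0, 0, 0, 0, 8, 0, 0, 0, 0, 0, 0, 8, 0, 0, 0, 0, 0, 0, 8])

```text
t: 2.5
tool_pos: [0.4514, -0.0506, 0.4643]
orientation: [-2.191, -2.25, 0.001]
force: [-0.6, 0.0, 0.4]
opening: 0.0005
gripper_force: 0.0
```

Emit:
drive_tool(moves=[0, 0, 0, 0, 0, 0, 8, 0, 0, 0, 0, 0, 0, 8, 0, 0, 0, 0, 0, 0, 8, 0, 0, 0, 0, 0, 0, 8, 0, 0, 0, 0, 0, 0, 8, 0, 0, 0, 0, 0, 0, 8, 0, 0, 0, 0, 0, 0, 8, 0, 0, 0, 0, 0, 0, 8])

```text
t: 3.3
tool_pos: [0.4514, -0.0506, 0.4643]
orientation: [-3.051, -0.747, 0.001]
force: [0.9, 0.6, -0.8]
opening: 0.0001
gripper_force: 0.0
```

Emit:
drive_tool(moves=[0, 0, 0, 0, 0, 0, 8, 0, 0, 0, 0, 0, 0, 8, 0, 0, 0, 0, 0, 0, 8, 0, 0, 0, 0, 0, 0, 8, 0, 0, 0, 0, 0, 0, 0])

```text
t: 3.8
tool_pos: [0.4513, -0.0506, 0.4643]
orientation: [-3.139, 0.117, 0.001]
force: [0.4, 0.6, -0.2]
opening: 0.0003
gripper_force: 0.0
```

```bash
cat >> h.py <<'E'
from scipy.spatial.transform import Rotation as Ro
def goto(x,y,z):
    s=robot.read_state(); R=Ro.from_rotvec(s['orientation']).as_matrix()
    d=R.T@(np.array([x,y,z])-s['tool_pos'])*1000
    yang=np.degrees(np.arctan2(R[1,1],R[0,1]))
    print('t',s['t'],'pos',s['tool_pos'].round(4),'yang',yang.round(1),'shift',d.round(1),'len',np.linalg.norm(d).round(1),'F',s['force'].round(2),'tilt',np.degrees(np.arccos(-R[2,2])).round(2),'open',s['opening'].round(4),'q6',s['q'][5].round(2))
E
python3 -c "
from h import *
goto(.566,-.192,.46)"
```

```text
Traceback (most recent call last):
  File "h.py", line 20, in goto
    print('t',s['t'],'pos',s['tool_pos'].round(4),'yang',yang.round(1),'shift',d.round(1),'len',np.linalg.norm(d).round(1),'F',s['force'].round(2),'tilt',np.degrees(np.arccos(-R[2,2])).round(2),'open',s['opening'].round(4),'q6',s['q'][5].round(2))
                                                                                                                                                                                                         ^^^^^^^^^^^^^^^^^^
AttributeError: 'float' object has no attribute 'round'
```

Emit:
drive_tool(moves=[0, 31, 33, 0, 0, 0, 0, 0, 31, 33, 0, 0, 0, 0, 0, 31, 33, 0, 0, 0, 0, 0, 31, 33, 0, 0, 0, 0, 0, 0, 0, 15, 0, 0, 0, 0, 0, 0, 0, 0, 0, 0])

```text
t: 4.4
tool_pos: [0.5655, -0.1919, 0.4458]
orientation: [-3.137, 0.11, 0.009]
force: [0.9, 0.2, -0.7]
opening: 0.0002
gripper_force: 0.0
```

```bash
sed -i "s/s\['opening'\].round(4)/round(s['opening'],4)/" h.py
python3 - <<'E'
from h import *
goto(.566,-.192,.398)
c=cam('top'); c2=cam('scene')
a=c['color'][110:240,320:460]; b=c2['color'][170:330,220:350]
o=np.hstack([cv2.resize(a,(400,371)),cv2.resize(b,(400,371))])
cv2.imwrite('pics/a1.png',np.clip(o[:,:,::-1]*1.5,0,255).astype(np.uint8))
E
```

```text
t 4.4 pos [ 0.5655 -0.1919  0.4458] yang -94.0 shift [ 0.8  0.2 47.8] len 47.8 F [ 0.9   0.25 -0.69] tilt 0.36 open 0.0002 q6 1.23
```

View pics/a1.png

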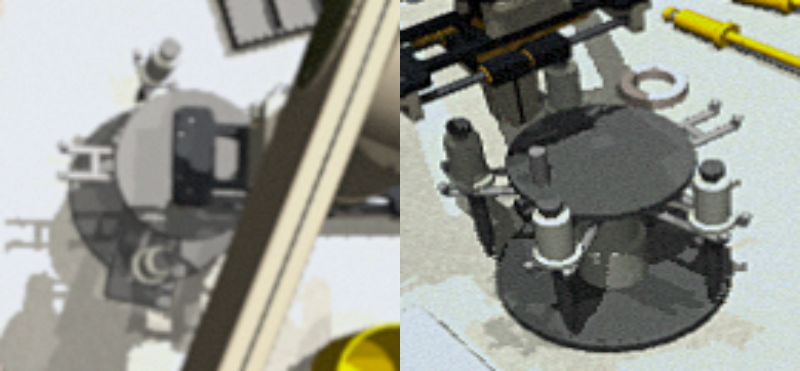

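The picture shows the closed fingers at right-crop (515,95), above and behind the post at (538,165), clear of the pipette tops. I descend.

Emit:
drive_tool(moves=[0, 0, 0, 16, 0, 0, 0, 0, 0, 0, 16, 0, 0, 0, 0, 0, 0, 15, 0, 0, 0, 0, 2, 0, 0, 0, 0, 0])

```text
t: 4.9
tool_pos: [0.5665, -0.1906, 0.399]
orientation: [-3.138, 0.113, 0.008]
force: [-0.0, 0.3, 0.3]
opening: 0.0001
gripper_force: 0.0
```

Emit:
drive_tool(moves=[0, 2, 0, 0, 0, 0, 0, 0, 2, 0, 0, 0, 0, 0, 0, 2, 0, 0, 0, 0, 0])

```text
t: 5.2
tool_pos: [0.574, -0.1919, 0.4037]
orientation: [3.139, -0.114, 0.002]
force: [-0.6, -0.2, -1.0]
opening: 0.0002
gripper_force: 0.0
```

Emit:
drive_tool(moves=[0, 1, 0, 0, 0, 0, 0, 0, 1, 0, 0, 0, 0, 0])

```text
t: 5.4
tool_pos: [0.5758, -0.1921, 0.4031]
orientation: [3.139, -0.114, 0.001]
force: [0.3, -0.3, -0.3]
opening: 0.0005
gripper_force: 0.0
```

```bash
python3 -c "
from h import *
goto(.566,-.192,.398)"
```

```text
t 5.4 pos [ 0.5758 -0.1921  0.4031] yang -94.1 shift [-9.8  0.6  5.1] len 11.1 F [ 0.31 -0.31 -0.35] tilt 0.04 open 0.0005 q6 1.24
```

Emit:
drive_tool(moves=[0, 2, 0, 1, 0, 0, 0, 0, 2, 0, 1, 0, 0, 0, 0, 2, 0, 1, 0, 0, 0])

```text
t: 5.7
tool_pos: [0.5815, -0.1925, 0.3999]
orientation: [3.139, -0.114, -0.001]
force: [-5.4, 0.9, 3.1]
opening: 0.0003
gripper_force: 2.2
```

Emit:
drive_tool(moves=[0, 2, 0, 0, 0, 0, 0, 0, 2, 0, 0, 0, 0, 0])

```text
t: 5.9
tool_pos: [0.5856, -0.1927, 0.3996]
orientation: [-3.139, 0.114, 0.001]
force: [-4.2, 0.2, 3.2]
opening: 0.0004
gripper_force: 2.3
```

Emit:
drive_tool(moves=[0, 5, 0.4, 0, 0, 0, -7, 0, 5, 0.4, 0, 0, 0, -7, 0, 5, 0.5, 0, 0, 0, -7, 0, 5, 0.6, 0, 0, 0, -7])

```text
t: 6.3
tool_pos: [0.6056, -0.1929, 0.3996]
orientation: [3.072, 0.656, -0.001]
force: [-4.3, -2.8, 2.4]
opening: 0.0005
gripper_force: 2.5
```

```bash
python3 -c "
from h import *
goto(.5955,-.147,.398)
"
```

```text
t 6.3 pos [ 0.6056 -0.1929  0.3996] yang -65.9 shift [  9.5 -46.    1.6] len 47.0 F [-4.34 -2.76  2.37] tilt 0.05 open 0.0005 q6 0.76
```

Emit:
drive_tool(moves=[0, 5, 0.8, 0, 0, 0, -6, 0, 5, 0.8, 0, 0, 0, -6, 0, 5, 0.8, 0, 0, 0, -6, 0, 5, 0.8, 0, 0, 0, -6, 0, 5, 0.8, 0, 0, 0, -6, 0, 5, 0.8, 0, 0, 0, -6])

```text
t: 6.9
tool_pos: [0.6315, -0.1779, 0.3995]
orientation: [2.72, 1.572, -0.002]
force: [-5.7, -2.9, 2.9]
opening: 0.0002
gripper_force: 2.5
```

```bash
python3 -c "
from h import *
goto(.5955,-.147,.398)
"
```

```text
t 6.9 pos [ 0.6315 -0.1779  0.3995] yang -29.9 shift [  8.9 -46.6   1.5] len 47.4 F [-5.75 -2.92  2.88] tilt 0.06 open 0.0002 q6 0.17
```

Emit:
drive_tool(moves=[0, 2, 0.4, 0, 0, 0, -2.4, 0, 2, 0.4, 0, 0, 0, -2.4, 0, 2, 0.4, 0, 0, 0, -2.4])

```text
t: 7.2
tool_pos: [0.6353, -0.1732, 0.3994]
orientation: [2.618, 1.737, -0.002]
force: [-5.0, -3.1, 2.0]
opening: 0.0004
gripper_force: 2.2
```

Emit:
drive_tool(moves=[0, 2, 0.4, 0, 0, 0, -2.4])

```text
t: 7.3
tool_pos: [0.6364, -0.1716, 0.3994]
orientation: [2.581, 1.791, -0.002]
force: [-3.7, -1.4, 2.0]
opening: 0.0003
gripper_force: 2.2
```

Emit:
drive_tool(moves=[0, 1, 0.2, 0, 0, 0, -1.2])

```text
t: 7.4
tool_pos: [0.6369, -0.171, 0.3993]
orientation: [2.562, 1.817, -0.003]
force: [-6.8, -7.7, 2.2]
opening: 0.0004
gripper_force: 4.2
```

Emit:
drive_tool(moves=[0, 1, 0.2, 0, 0, 0, -1.2])

```text
t: 7.5
tool_pos: [0.6371, -0.1708, 0.3994]
orientation: [2.543, 1.842, -0.005]
force: [-7.8, -10.4, 2.4]
opening: 0.0009
gripper_force: 6.1
```

Emit:
drive_tool(moves=[0, 0.5, 0, 0, 0, 0, 0])

```text
t: 7.6
tool_pos: [0.6372, -0.1707, 0.3994]
orientation: [2.544, 1.841, -0.005]
force: [-7.2, -11.1, 1.6]
opening: 0.0001
gripper_force: 6.2
```

```bash
python3 -c "
from h import *
goto(.5955,-.147,.398)
print(robot.read_state()['force'])
"
```

```text
t 7.6 pos [ 0.6372 -0.1707  0.3994] yang -18.2 shift [  9.5 -47.    1.4] len 47.9 F [ -7.19 -11.06   1.57] tilt 0.22 open 0.0001 q6 -0.02
[ -7.18834773 -11.06377038   1.56612598]
```

Emit:
drive_tool(moves=[0, -3, 0, 0, 0, 0, 0, 0, -2, 0, 0, 0, 0, 0, 0, 0, 0, -20, 0, 0, 0, 0, 0, 0, -30, 0, 0, 0, 0, 0, 0, -30, 0, 0, 0, 30, 0, 0, -20, 0, 0, 0])

```text
t: 8.2
tool_pos: [0.6364, -0.1733, 0.5024]
orientation: [2.542, 1.843, 0.004]
force: [-0.1, 1.2, -0.0]
opening: 0.0048
gripper_force: 0.0
```

Run:
```python
from h import *
goto(.5365,.214,.46)
c=cam('scene'); w=cloud(c); np.savez('scene1.npz',**c)
a=np.array([.5955,-.147])
q=w.reshape(-1,3); q=q[(np.hypot(*(q[:,:2]-a).T)<.14)&(q[:,2]>.212)&(q[:,2]<.26)]
g=np.zeros((150,150),np.uint8); ij=((q[:,:2]-a+.15)/.002).astype(int); g[ij[:,0],ij[:,1]]=1
g=cv2.dilate(g,np.ones((3,3)))
k,l=cv2.connectedComponents(g); lab=l[ij[:,0],ij[:,1]]
for i in range(1,k):
    s=q[lab==i]
    if len(s)>15:
        m=(s[:,:2].min(0)+s[:,:2].max(0))/2-a; print(len(s),s[:,2].max().round(4),m.round(4),np.hypot(*m).round(4),np.degrees(np.arctan2(m[1],m[0])).round(1))
cv2.imwrite('pics/a2.png',np.clip(cv2.resize(c['color'][160:330,210:370,::-1],None,fx=3.5,fy=3.5,interpolation=cv2.INTER_CUBIC)*1.5,0,255).astype(np.uint8))
```

```text
t 8.2 pos [ 0.6364 -0.1733  0.5024] yang -18.1 shift [ 337.  -215.6   41.9] len 402.3 F [-0.12  1.23 -0.02] tilt 0.2 open 0.0048 q6 -0.03
193 0.2534 [-0.048  -0.0808] 0.0939 -120.7
17 0.2316 [0.0029 0.0945] 0.0945 88.2
73 0.2477 [ 0.0497 -0.0116] 0.051 -13.2
207 0.2539 [ 0.063  -0.0714] 0.0952 -48.6
190 0.2529 [0.088  0.0356] 0.0949 22.0
```

View pics/a2.png

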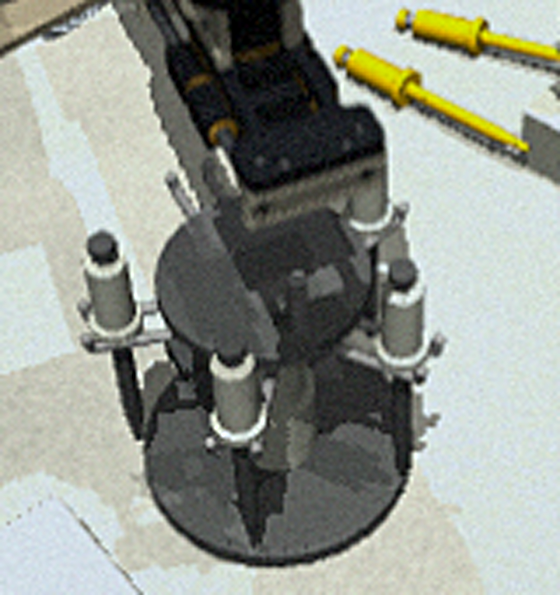

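The head is at the stop: pipettes lie at -121, -49 and 22 deg, and the post at right-centre (295,290), so the empty hook points to ~167 deg, matching the front block. Next is the loose pipette.

Emit:
drive_tool(moves=[60, 37.5, -24, 0, 0, 0, 0, 60, 37.5, -24, 0, 0, 0, 0, 60, 37.5, -24, 0, 0, 0, 0, 60, 37.5, -24, 0, 0, 0, 0, 60, 37.5, -24, 0, 0, 0, 0, 60, 37.5, -24, 0, 0, 0, 0, 60, 37.5, -24, 0, 0, 0, 0, 60, 37.5, -24, 0, 0, 0, 0])

```text
t: 9.05
tool_pos: [0.5463, 0.1732, 0.4989]
orientation: [-2.543, -1.843, -0.0]
force: [0.4, -0.4, -0.7]
opening: 0.0598
gripper_force: 0.0
```

Emit:
drive_tool(moves=[60, 37, -24, 0, 0, 0, 0, 60, 0, 0, 0, 0, 0, -8, 60, 0, 0, 0, 0, 0, -8, 60, 0, 0, 0, 0, 0, -8, 60, 0, 0, 0, 0, 0, -8, 60, 0, 0, 0, 0, 0, -8, 60, 0, 0, 0, 0, 0, -8, 60, 0, 0, 0, 0, 0, -8])

```text
t: 9.85
tool_pos: [0.5358, 0.2142, 0.4987]
orientation: [-1.372, -2.826, -0.0]
force: [0.0, -0.7, -0.1]
opening: 0.0603
gripper_force: 0.0
```

Emit:
drive_tool(moves=[60, 0, 0, 0, 0, 0, -8, 60, 0, 0, 0, 0, 0, -8, 60, 0, 0, 0, 0, 0, -8, 60, 0, 0, 0, 0, 0, -8, 60, 0, 0, 0, 0, 0, -7, 60, 0, 0, 0, 0, 0, 0])

```text
t: 10.45
tool_pos: [0.5358, 0.2142, 0.4988]
orientation: [-0.356, -3.121, -0.0]
force: [0.6, 0.8, 0.9]
opening: 0.0603
gripper_force: 0.0
```

Run:
```python
from h import *
goto(.5365,.214,.332)
c=cam('top'); w=cloud(c); np.savez('top1.npz',**c); s=cam('scene'); np.savez('scene2.npz',**s)
for n,c in(('top',c),('scene',s)):
    q=cloud(c).reshape(-1,3)
    # fork: points z .145-.2 in front of axis, radius .075-.12, angle 150..185
    a=np.array([.5955,-.147])
    d=q[:,:2]-a; th=np.radians(167); r=d@[np.cos(th),np.sin(th)]; t=d@[-np.sin(th),np.cos(th)]
    m=(abs(t)<.03)&(r>.072)&(r<.13)&(q[:,2]>.13)&(q[:,2]<.21)
    print(n,m.sum())
    for lo in np.arange(.072,.125,.006):
        k=m&(r>=lo)&(r<lo+.006)
        if k.sum()>2: print(lo.round(3),k.sum(),'t',np.sort(t[k]).round(4)[::max(1,k.sum()//8)],'z',np.percentile(q[k,2],[10,50,90]).round(4))
a=dict(np.load('top1.npz'))['color'][130:220,320:430]
b=s['color'][180:330,220:350]
o=np.hstack([cv2.resize(a,(400,327)),cv2.resize(b,(400,327))])
cv2.imwrite('pics/a3.png',np.clip(o[:,:,::-1]*1.5,0,255).astype(np.uint8))
```

```text
t 10.45 pos [0.5358 0.2142 0.4988] yang 77.0 shift [ -0.8  -0.  166.8] len 166.8 F [0.59 0.81 0.87] tilt 0.04 open 0.0603 q6 -1.05
top 130
0.072 14 t [-0.015  -0.014  -0.0123 -0.0118 -0.0102 -0.009  -0.0087  0.0092  0.0094
  0.0115  0.0119  0.0137  0.0148  0.0152] z [0.1763 0.1778 0.1796]
0.078 27 t [-0.0147 -0.0126 -0.0106 -0.0061 -0.0001  0.0028  0.0079  0.0103  0.0133] z [0.176 0.178 0.18 ]
0.084 22 t [-0.0142 -0.0128 -0.0104 -0.0071 -0.0039 -0.0018  0.0029  0.0086  0.0095
  0.0112  0.0137] z [0.1756 0.1776 0.1811]
0.09 13 t [-0.0138 -0.0133 -0.0115 -0.0113 -0.0091 -0.0087 -0.0075  0.0099  0.0108
  0.012   0.0125  0.0152  0.0158] z [0.1753 0.1776 0.18  ]
0.096 15 t [-0.0153 -0.0147 -0.0131 -0.0129 -0.0104 -0.0103 -0.0092  0.009   0.0091
  0.0105  0.0111  0.0134  0.0139  0.0142  0.0163] z [0.1754 0.1773 0.1805]
0.102 15 t [-0.0147 -0.014  -0.0132 -0.012  -0.0112 -0.0109 -0.0089 -0.0079  0.0091
  0.0098  0.0112  0.0121  0.0129  0.0145  0.015 ] z [0.1759 0.1779 0.1796]
0.108 17 t [-0.0162 -0.0143 -0.0113 -0.0075  0.0093  0.0102  0.012   0.0146  0.0174] z [0.1744 0.1843 0.188 ]
0.114 
[... 178 characters left out ...]
7
  0.0103  0.0122  0.0131  0.0144  0.0155  0.0157] z [0.1756 0.1786 0.1798]
0.09 14 t [-0.0138 -0.0127 -0.012  -0.0112 -0.0093 -0.0091 -0.0082  0.0073  0.0091
  0.0103  0.0116  0.0129  0.0146  0.0153] z [0.1761 0.1779 0.1799]
0.096 11 t [-0.0145 -0.0116 -0.0086  0.0104  0.0111  0.0122  0.0129  0.0131  0.0146
  0.015   0.0152] z [0.1759 0.1787 0.1796]
0.102 14 t [-0.0155 -0.0134 -0.0134 -0.0109 -0.0101 -0.0093 -0.0089  0.008   0.0097
  0.0114  0.013   0.0134  0.0146  0.0156] z [0.176  0.1774 0.1803]
0.108 30 t [-0.0156 -0.0131 -0.0117 -0.0112 -0.0104 -0.0084  0.0109  0.0128  0.0144
  0.0161] z [0.1776 0.1823 0.1885]
0.114 5 t [-0.0171 -0.0142  0.0132  0.0145  0.0156] z [0.1794 0.1853 0.1866]
```

View pics/a3.png

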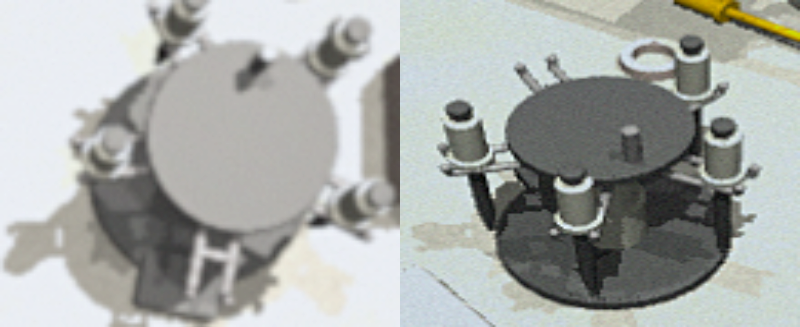

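The head rests with the empty fork at left-crop (215,265), above the front block. The fork centreline is at 167 deg, with wire tops at about z=0.178. Next, grasp.

Emit:
drive_tool(moves=[50, -0.5, 0, 40, 0, 0, 0, 50, 0, 0, 40, 0, 0, 0, 50, 0, 0, 40, 0, 0, 0, 50, 0, 0, 25, 0, 0, 0, 50, 0, 0, 15, 0, 0, 0, 50, 0, 0, 6, 0, 0, 0, 50, 0, 0, 0, 0, 0, 0])

```text
t: 11.25
tool_pos: [0.5364, 0.2138, 0.3338]
orientation: [-0.361, -3.121, 0.0]
force: [0.4, 0.9, -0.1]
opening: 0.0502
gripper_force: 0.0
```

Emit:
drive_tool(moves=[20, 0, 0, 0, 0, 0, 0, 20, 0, 0, 0, 0, 0, 0, 20, 0, 0, 0, 0, 0, 0, 20, 0, 0, 0, 0, 0, 0, 20, 0, 0, 0, 0, 0, 0], grip_force=15)

```text
t: 11.75
tool_pos: [0.5366, 0.2139, 0.3347]
orientation: [0.359, 3.119, 0.002]
force: [-0.5, 0.7, 3.4]
opening: 0.0255
gripper_force: 15.0
```

Emit:
drive_tool(moves=[20, 0, 0, -5, 0, 0, 0, 20, 0, 0, -10, 0, 0, 0, 20, 0, 0, -15, 0, 0, 0, 20, 0, 0, -15, 0, 0, 0, 20, 0, 0, -15, 0, 0, 0, 20, 0, 0, -15, 0, 0, 0, 20, 0, 0, -15, 0, 0, 0])

```text
t: 12.45
tool_pos: [0.5363, 0.2137, 0.4254]
orientation: [0.36, 3.12, 0.0]
force: [0.3, -0.4, -0.7]
opening: 0.0257
gripper_force: 15.0
```

Emit:
drive_tool(moves=[20, 0, 0, -30, 0, 0, 0, 20, 0, 0, -30, 0, 0, 0, 20, 0, 0, -30, 0, 0, 0, 20, 0, 0, -30, 0, 0, 0, 20, 0, 0, -20, 0, 0, 0, 20, 0, 0, -10, 0, 0, 0, 20, 0, 0, 0, 0, 0, 0])

```text
t: 13.15
tool_pos: [0.5362, 0.2137, 0.5758]
orientation: [0.359, 3.118, 0.002]
force: [0.7, -0.3, -1.9]
opening: 0.0259
gripper_force: 15.0
```

Run:
```python
from h import *
import math
th=math.radians(167); 
goto(.5955+.16*math.cos(th),-.147+.16*math.sin(th),.575)
for n in('scene','top'):
    q=cloud(cam(n)).reshape(-1,3); p=robot.read_state()['tool_pos']
    s=q[(np.hypot(q[:,0]-p[0],q[:,1]-p[1])<.035)&(q[:,2]>.22)&(q[:,2]<.41)]
    print(n,len(s))
    for z in np.arange(.225,.4,.02):
        k=s[abs(s[:,2]-z)<.01]
        if len(k)>2: print(z.round(3),len(k),((k.min(0)+k.max(0))/2-p).round(4)[:2],np.ptp(k,axis=0).round(4)[:2])
```

```text
t 13.15 pos [0.5362 0.2137 0.5758] yang 76.8 shift [ 2.020e+01 -3.382e+02  2.000e-01] len 338.8 F [ 0.71 -0.32 -1.86] tilt 0.17 open 0.0259 q6 -1.05
scene 422
0.245 9 [0.0026 0.0008] [0.0055 0.0052]
0.265 21 [ 0.0016 -0.0019] [0.0113 0.0078]
0.285 29 [ 0.0021 -0.0009] [0.0125 0.0096]
0.305 31 [ 0.0027 -0.0026] [0.011  0.0094]
0.325 34 [ 0.001  -0.0031] [0.0104 0.0105]
0.345 37 [ 0.001  -0.0029] [0.0109 0.0109]
0.365 64 [-0.001  -0.0016] [0.0318 0.0319]
0.385 85 [ 0.0006 -0.0005] [0.0293 0.0403]
top 21
0.265 3 [ 0.0008 -0.0046] [0.0065 0.0021]
0.285 5 [-0.0003 -0.0055] [0.0048 0.0012]
```

Emit:
drive_tool(moves=[20, 2.5, -25, 0, 0, 0, 0, 20, 2.5, -42, 0, 0, 0, 0, 20, 2.5, -45, 0, 0, 0, 0, 20, 2.5, -45, 0, 0, 0, 0, 20, 2.5, -45, 0, 0, 0, 0, 20, 2.5, -45, 0, 0, 0, 0, 20, 2.5, -42, 0, 0, 0, 0, 20, 2.5, -30, 0, 0, 0, 0])

```text
t: 14.05
tool_pos: [0.4433, -0.0944, 0.5719]
orientation: [-0.361, -3.118, -0.0]
force: [0.5, 0.7, -0.7]
opening: 0.0261
gripper_force: 15.0
```

Emit:
drive_tool(moves=[20, 0, -15, 0, 0, 0, 0, 20, 0, -4, 0, 0, 0, 0, 20, 0, 0, 20, 0, 0, 0, 20, 0, 0, 30, 0, 0, 0, 20, 0, 0, 30, 0, 0, 0, 20, 0, 0, 30, 0, 0, 0, 20, 0, 0, 20, 0, 0, 0, 20, 0, 0, 0, 0, 0, 0])

```text
t: 14.85
tool_pos: [0.4392, -0.1097, 0.4392]
orientation: [-0.357, -3.114, -0.003]
force: [0.5, 0.4, -0.8]
opening: 0.026
gripper_force: 15.0
```

```bash
cat > m.py <<'E'
from h import *
import math
th=math.radians(167); a=np.array([.5955,-.147]); er=np.array([math.cos(th),math.sin(th)]); et=np.array([-er[1],er[0]])
def rep(r,zc):
    s=robot.read_state(); d=s['tool_pos'][:2]-a
    print('r',(d@er).round(4),'t',(d@et).round(4),'collar z',(s['tool_pos'][2]-.2097).round(4))
    p=a+r*er; goto(p[0],p[1],zc+.2097)
def pip():
    p=robot.read_state()['tool_pos']
    for n in('scene','top'):
        c=cam(n); q=cloud(c).reshape(-1,3)
        d=q[:,:2]-a; r=d@er; t=d@et; pr=(p[:2]-a)@er; pt=(p[:2]-a)@et; zc=p[2]-.2097
        for z in np.arange(zc-.1,zc+.03,.02):
            k=(abs(q[:,2]-z)<.01)&(np.hypot(r-pr,t-pt)<.022)
            if k.sum()>3: print(n,z.round(3),k.sum(),'r',r[k].min().round(4),r[k].max().round(4),'t',t[k].min().round(4),t[k].max().round(4))
    return c
E
python3 -c "
from m import *
rep(.16,.21)
pip()"
```

```text
r 0.1607 t -0.0012 collar z 0.2295
t 14.85 pos [ 0.4392 -0.1097  0.4392] yang 76.9 shift [-0.9 -1.2 19.5] len 19.5 F [ 0.51  0.42 -0.8 ] tilt 0.44 open 0.026 q6 -1.7
scene 0.129 7 r 0.1601 0.1664 t -0.006 0.0036
scene 0.149 30 r 0.1554 0.1664 t -0.0079 0.0046
scene 0.169 30 r 0.1567 0.1656 t -0.0077 0.0045
scene 0.189 33 r 0.1559 0.1639 t -0.0074 0.0049
scene 0.209 29 r 0.156 0.166 t -0.0062 0.0045
scene 0.229 67 r 0.1471 0.1679 t -0.0172 0.015
scene 0.249 76 r 0.1486 0.1624 t -0.02 0.0178
```

Emit:
drive_tool(moves=[20, 0, -1.3, 12, 0, 0, 0, 20, -5, 0, 12, 0, 0, 0, 20, -10, 0, 0, 0, 0, 0, 20, -10, 0, 0, 0, 0, 0, 20, -5, 0, 0, 0, 0, 0, 20, 0, 0, 0, 0, 0, 0])

```text
t: 15.55
tool_pos: [0.4697, -0.1192, 0.42]
orientation: [0.359, 3.121, -0.0]
force: [-0.6, -0.2, -0.1]
opening: 0.0256
gripper_force: 15.0
```

Run:
```python
from m import *
rep(.095,.205)
c=pip()
s=cam('scene')
cv2.imwrite('pics/a4.png',np.clip(cv2.resize(s['color'][140:310,200:350,::-1],None,fx=3.5,fy=3.5,interpolation=cv2.INTER_CUBIC)*1.5,0,255).astype(np.uint8))
```

```text
r 0.1288 t 0.0012 collar z 0.2103
t 15.55 pos [ 0.4697 -0.1192  0.42  ] yang 76.9 shift [-33.8   1.3   5.3] len 34.2 F [-0.64 -0.18 -0.14] tilt 0.01 open 0.0256 q6 -1.7
scene 0.13 11 r 0.1239 0.1314 t -0.0056 0.0074
scene 0.15 8 r 0.1224 0.1284 t -0.0044 0.008
scene 0.17 32 r 0.1097 0.1304 t -0.0126 0.0161
scene 0.19 40 r 0.1096 0.1323 t -0.013 0.0171
scene 0.21 71 r 0.1128 0.1358 t -0.0147 0.0178
scene 0.23 72 r 0.1143 0.1291 t -0.0177 0.0193
```

View pics/a4.png

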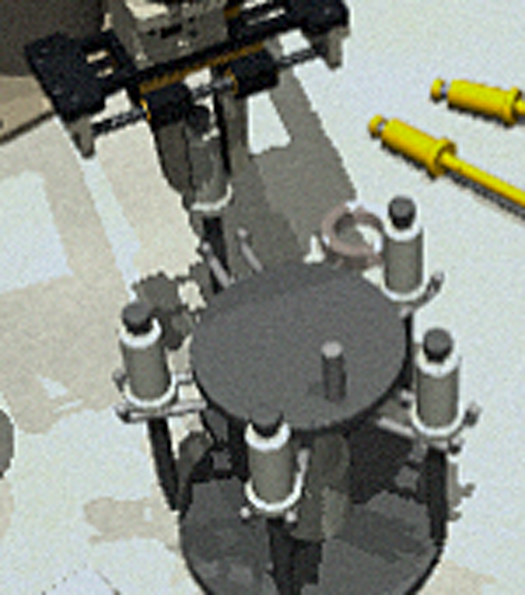

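The pipette hangs upright just outside the fork tips (215-245, 245) and 1.3 mm off centre. I correct that and enter the slot slowly.

Emit:
drive_tool(moves=[20, 0, 1.2, 2, 0, 0, 0, 20, -5, 0, 2, 0, 0, 0, 20, -5, 0, 0, 0, 0, 0, 20, -4, 0, 0, 0, 0, 0])

```text
t: 16.1
tool_pos: [0.4831, -0.121, 0.4157]
orientation: [0.36, 3.121, -0.0]
force: [0.3, 0.5, -1.5]
opening: 0.0256
gripper_force: 15.0
```

Emit:
drive_tool(moves=[20, -4, 0, 0, 0, 0, 0, 20, -4, 0, 0, 0, 0, 0, 20, -4, 0, 0, 0, 0, 0, 20, -3, 0, 0, 0, 0, 0])

```text
t: 16.5
tool_pos: [0.4977, -0.1244, 0.4157]
orientation: [-0.36, -3.121, -0.0]
force: [-0.3, -0.1, -0.3]
opening: 0.0259
gripper_force: 15.0
```

```bash
python3 -c "
from m import *
rep(.095,.205)
pip()"
```

```text
r 0.1003 t 0.0 collar z 0.206
t 16.5 pos [ 0.4977 -0.1244  0.4157] yang 76.9 shift [-5.3  0.   1. ] len 5.4 F [-0.35 -0.12 -0.27] tilt 0.0 open 0.0259 q6 -1.69
scene 0.166 24 r 0.0951 0.1061 t -0.0125 0.016
scene 0.186 89 r 0.0836 0.1143 t -0.0153 0.0162
scene 0.206 72 r 0.0843 0.1064 t -0.0165 0.0166
scene 0.226 77 r 0.0866 0.1028 t -0.0197 0.0196
```

Emit:
drive_tool(moves=[20, -2, 0, 0, 0, 0, 0, 20, -2, 0, 0, 0, 0, 0, 20, 0, 0, 5, 0, 0, 0, 20, 0, 0, 5, 0, 0, 0, 20, 0, 0, 0, 0, 0, 0])

```text
t: 17.1
tool_pos: [0.5009, -0.1252, 0.4044]
orientation: [-0.359, -3.119, -0.001]
force: [-1.1, 0.4, -0.6]
opening: 0.0258
gripper_force: 15.0
```

```bash
python3 -c "
from m import *
rep(.095,.180)"
```

```text
r 0.0971 t -0.0 collar z 0.1947
t 17.1 pos [ 0.5009 -0.1252  0.4044] yang 76.9 shift [-2.1 -0.  14.7] len 14.8 F [-1.07  0.43 -0.63] tilt 0.11 open 0.0258 q6 -1.69
```

Emit:
drive_tool(moves=[20, -2, 0, 3, 0, 0, 0, 20, 0, 0, 3, 0, 0, 0, 20, 0, 0, 2, 0, 0, 0, 20, 0, 0, 0, 0, 0, 0])

```text
t: 17.5
tool_pos: [0.5031, -0.1257, 0.3973]
orientation: [-0.359, -3.12, -0.0]
force: [0.1, -0.3, -0.8]
opening: 0.0259
gripper_force: 15.0
```

Emit:
drive_tool(moves=[20, 0, 0, 2, 0, 0, 0, 20, 0, 0, 1, 0, 0, 0, 20, 0, 0, 0, 0, 0, 0])

```text
t: 17.8
tool_pos: [0.5031, -0.1257, 0.3946]
orientation: [-0.36, -3.121, -0.0]
force: [-0.0, 0.0, -1.1]
opening: 0.0256
gripper_force: 15.0
```

Emit:
drive_tool(moves=[20, 0, 0, 1, 0, 0, 0, 20, 0, 0, 1, 0, 0, 0, 20, 0, 0, 0, 0, 0, 0])

```text
t: 18.1
tool_pos: [0.5032, -0.1257, 0.3926]
orientation: [-0.36, -3.121, -0.0]
force: [-0.3, 0.2, -0.9]
opening: 0.026
gripper_force: 15.0
```

Emit:
drive_tool(moves=[20, 0, 0, 1, 0, 0, 0, 20, 0, 0, 1, 0, 0, 0, 20, 0, 0, 0, 0, 0, 0])

```text
t: 18.4
tool_pos: [0.5032, -0.1257, 0.3906]
orientation: [-0.36, -3.121, -0.0]
force: [-0.3, 0.3, -0.5]
opening: 0.0255
gripper_force: 15.0
```

Emit:
drive_tool(moves=[20, 0, 0, 1, 0, 0, 0, 20, 0, 0, 0, 0, 0, 0])

```text
t: 18.6
tool_pos: [0.5032, -0.1257, 0.3897]
orientation: [0.36, 3.121, 0.0]
force: [0.5, 0.6, -1.3]
opening: 0.0257
gripper_force: 15.0
```

Emit:
drive_tool(moves=[20, 0, 0, 1, 0, 0, 0, 20, 0, 0, 0, 0, 0, 0])

```text
t: 18.8
tool_pos: [0.5033, -0.1257, 0.3891]
orientation: [0.36, 3.12, -0.0]
force: [-0.5, 1.0, 2.0]
opening: 0.0252
gripper_force: 15.0
```

Emit:
drive_tool(moves=[20, 0, 0, 0.5, 0, 0, 0, 20, 0, 0, 0, 0, 0, 0])

```text
t: 19.0
tool_pos: [0.5033, -0.1257, 0.3888]
orientation: [0.359, 3.12, -0.0]
force: [-0.3, 0.6, 3.7]
opening: 0.0257
gripper_force: 15.0
```

The hook carries it: +4.6 N upward over the hanging baseline at collar height 0.179. I release.

Emit:
drive_tool(moves=[27, 0, 0, 0, 0, 0, 0, 29, 0, 0, 0, 0, 0, 0, 32, 0, 0, 0, 0, 0, 0, 36, 0, 0, 0, 0, 0, 0, 42, 0, 0, 0, 0, 0, 0, 50, 0, 0, 0, 0, 0, 0], grip_force=5)

```text
t: 19.6
tool_pos: [0.5032, -0.1257, 0.3882]
orientation: [-0.36, -3.121, -0.0]
force: [0.5, -0.6, 0.0]
opening: 0.0458
gripper_force: 0.0
```

Emit:
drive_tool(moves=[50, 0, 0, -5, 0, 0, 0, 50, 0, 0, -15, 0, 0, 0, 50, 0, 0, -30, 0, 0, 0, 50, 0, 0, -30, 0, 0, 0, 50, 20, 0, -20, 0, 0, 0, 50, 40, 0, 0, 0, 0, 0, 50, 40, 0, 0, 0, 0, 0, 50, 0, 0, 0, 0, 0, 0])

```text
t: 20.4
tool_pos: [0.4028, -0.102, 0.4902]
orientation: [0.359, 3.119, -0.001]
force: [0.6, 0.4, 0.1]
opening: 0.05
gripper_force: 0.0
```

Run:
```python
from m import *
s=cam('scene')
for n in('scene','top'):
    c=cam(n);q=cloud(c).reshape(-1,3)
    q=q[(np.hypot(*(q[:,:2]-a).T)<.14)&(q[:,2]>.212)&(q[:,2]<.27)]
    g=np.zeros((150,150),np.uint8); ij=((q[:,:2]-a+.15)/.002).astype(int); g[ij[:,0],ij[:,1]]=1
    g=cv2.dilate(g,np.ones((3,3)))
    k,l=cv2.connectedComponents(g); lab=l[ij[:,0],ij[:,1]]
    for i in range(1,k):
        p=q[lab==i]
        if len(p)>12:
            m=(p[:,:2].min(0)+p[:,:2].max(0))/2-a; print(n,len(p),p[:,2].max().round(4),np.hypot(*m).round(4),np.degrees(np.arctan2(m[1],m[0])).round(1))
o=np.hstack([cv2.resize(s['color'][140:310,200:350],(400,453)),cv2.resize(c['color'][120:240,320:426],(400,453))])
cv2.imwrite('pics/a5.png',np.clip(o[:,:,::-1]*1.5,0,255).astype(np.uint8))
```

```text
scene 206 0.2614 0.0945 167.7
scene 196 0.254 0.0948 -121.0
scene 175 0.2528 0.0936 94.0
scene 72 0.2467 0.0501 -13.9
scene 212 0.2538 0.0957 -48.7
scene 189 0.2518 0.0958 22.5
top 104 0.2623 0.0962 166.7
top 107 0.2534 0.0924 -121.7
top 95 0.2528 0.0949 95.7
top 32 0.2456 0.0499 -11.1
top 108 0.2521 0.0938 -48.7
top 107 0.2535 0.0948 23.3
```

View pics/a5.png

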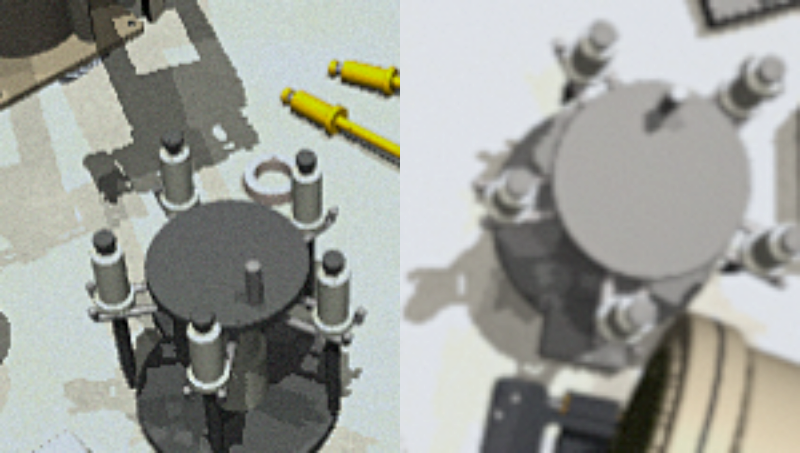

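The pipette hangs upright on the front hook (left crop 175,175; right crop 625,315), and the head angles are unchanged. I hand the job in.

```bash
python3 -c "
from plant import robot
print(robot.close_job())"
```

```text
the job is handed in; nothing more can be done
None
```

The carousel head is against its stop with the empty hook to the front. The pipette hangs upright by its collar on that hook, lowered until the hook carried it before I let go. The job was handed in at about 20 s, with the gripper clear; no verdict came back.

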